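# Index the ring reducer to its next smaller die

## Task

Set the bench ring reducer to its next smaller die: lift the folding wing on the clamp cap in the middle of the wheel and unscrew the cap (anticlockwise from above) until the wheel is free, turn the die wheel anticlockwise one station until its pawl has clicked in behind the next tooth, then bring the wheel back firmly against the pawl. With the wheel there, screw the cap down hard again, as far as it goes, and leave the things lying around undisturbed.

Things in the scene. Friction and masses are not known exactly. Their poses are not given: they have to be found in the camera images.
- ring_press: Ring reducer of dark cast iron, bolted down (fixed), 225 mm long. Origin at bench level on the vertical axis of its die wheel and clamp cap; +x points from there to the rear column (x 99 to 135 mm, y -28 to 28), z up. Four more bolted lugs and the pawl housing stay below z = 52 mm; the housing stands 225 degrees anticlockwise from +x, out to 144 mm from the axis.
- ram_foot (a point): Foot of the steel ram, 18 mm thick, fixed, 90 mm above the bench, 68 mm from the wheel axis on the press's +x side. It hangs from the press head, an iron block at x 56 to 135 mm, y -20 to 20 mm, z 120 to 164 mm of the press. A parked lever rises beside the head to z = 242 mm at x = 139, y = 31 mm.
- die_wheel (a joint): Wheel angle, rad, growing anticlockwise from above; 0 = largest die under the ram, one station = 1.047. Six teeth below lift a sprung pawl by slow ramps (some 2 to 6 N felt at a collar), then it snaps in behind the tooth; back-turning stops dead there, at 0, 1.047... Past a stop about 0.4 rad turn freely before the next ramp. Stays where left (0.06 N m); starts 0 to 0.05.
- die_next (a point): Top centre of the next smaller die's collar, 80 mm above the bench. Steel wheel, 180 mm across, flat top at z = 66 mm, with six such collars: upright cylinders 34 mm in diameter, 14 mm proud, 68 mm from the axis, 60 degrees apart, strong enough to turn the wheel by. Bores 28 to 18 mm, smaller clockwise from above. This one starts 60 degrees clockwise of the ram and must come under it.
- clamp_cap (a joint): Cap angle, rad, growing as it unscrews (anticlockwise from above). Limits -0.35 (screwed down as far as it goes, felt as a dead stop; clamps with 55 N) and 1.75. It clamps the wheel with 57 N less for each rad unscrewed; above 0.75 the wheel is free. 0.2 N m turns it, 0.3 when clamping; stays where left; starts lightly clamped at 0 to 0.3 (17 to 33 N).
- cap_axis (a point): Fixed point on the vertical axis of cap and wheel at the height of the wing's hinge, 106 mm above the bench. The cap is a dark steel drum 44 mm in diameter, z = 79 to 100 mm, in the middle of the wheel; two cheeks on it, 13.5 to 19 mm either side of the axis, 17 mm long, up to z = 111 mm, carry the hinge.
- wing (a joint): Angle of the folding wing on the cap, rad: 0 flat on the cap, 1.571 upright (limit). Stiff hinge (0.03 N m), stays where left. The cap is turned by the upright wing, which stands centred on the cap's axis and reaches z = 146 mm.
- wing_tip (a point): Middle of the wing's free end. The wing is a steel plate 24 mm wide, 8 mm thick, 36 mm from hinge axis to this point (bead at the end to 40 mm). Flat, it points along the press's -x turned by the cap's angle, its centre plane 106 mm above the bench, and overhangs the cap's edge by 15 mm with 35 mm of air below.
- index_pawl: The sprung pawl, hidden under the wheel but for its black end knob at the housing. It touches only the wheel's teeth: while riding up a ramp, or when a tooth is pressed back on it; after the click it stands free. Origin on the wheel axis.
- clamp_shoe: The clamp's pressure ring, 48 mm across, under the cap; it touches only the wheel's hub. Origin on the wheel axis.
- jar: White plastic jar 41 x 41 x 100 mm, a bystander. Origin under its centre.
- brush: Brass-wire hand brush 18 x 150 x 21 mm, a bystander. Origin under its centre, long axis y.
- ring_vise: Wooden ring clamp 26 x 130 x 24 mm, a bystander. Origin under its centre, long axis y.
- loupe: Black eye loupe 41 x 41 x 30 mm, a bystander. Origin under its centre.

How it is judged (in metres and radians):
On the way, in this order (a step that is already met when the one before it is completed fails the run):
1. the wing is lifted (value of joint wing above 1 rad), for 0.2 s.
2. the cap is unscrewed and the clamp no longer presses on the wheel (value of joint clamp_cap above 0.6 rad and contact force between clamp_shoe and anything else below 1 N), for 0.2 s.
3. the wheel is turned one station on, past the click of the pawl (value of joint die_wheel above 1.06 rad).
4. the wheel is pressed back against the pawl at that station (value of joint die_wheel between 1.005 and 1.075 rad and contact force between index_pawl and anything else above 3 N), for 0.1 s.
At the end, for the whole second after the job is handed in: The wheel stands one station on, back against the pawl (within 0.03 rad, 1.7 degrees), and the cap is screwed down so that its pressure ring presses on the wheel with more than 38 N (about the last 0.25 rad of its travel; as far as it goes gives 55 N) (value of joint die_wheel between 1.015 and 1.077 rad and contact force between clamp_shoe and anything else above 38 N); the robot touches nothing.
It fails at once if the wheel is forced round while it is still clamped (contact force between clamp_shoe and anything else above 8 N and value of joint die_wheel between 0.15 and 0.9 rad).
It fails at once if the wheel is turned on beyond the next die (value of joint die_wheel above 1.6 rad).
It fails at once if a bystander is disturbed (distance of any of jar, brush, ring_vise, loupe from where it was at the start of the episode above 0.02 m).
It also fails if it takes over 67 s, if anything falls off the work surface, if the arm or the gripper's body presses on something with over 40 N, if the wrist force passes 120 N, or if a joint passes its speed limit or range.

## Robot

A 6-joint arm with a two-finger parallel gripper is mounted at the origin on a cart in front of the work surface, level with it; the furniture and walls round the work are solid. World frame = base frame: x ahead of the robot, y to its left, z up, the work surface at z = 0. Lengths are in mm, angles in rad, forces in N, time in s.
With the tool pointing down it reaches from about 275 to 750 mm from the base axis. Payload 10.2 kg.
Tool frame: the origin (TCP) lies on the front face of the gripper's body, between the roots of the fingers; the fingertips stand 73 mm ahead of it and the grasp point (between the pads) lies 54 mm ahead of it; z points along the fingers, y is the direction in which the jaws open and shut (so a half turn about z gives the same grasp; the last joint's range is limited). The gripper opens to 85 mm and grips with 20 to 120 N. Pads are 22 mm wide; open, the fingers measure 114 mm over their backs; the gripper's body (76 mm by 85 mm) begins 54 mm behind the grasp point. The pads swing forward as they close: fully open they stand 13 mm farther back than shut.
Start: joints at [0.901, 0.313, 1.498, -0, 1.331, -0.223], TCP at [226.856, 473.464, 303.894] pointing down, gripper open.
Joint ranges: [-2.94, 2.94], [-0.97, 2.17], [0.19, 2.56], [-1.23, 4.37], [0.02, 3.11], [-2.88, 2.88]. Speed limits (rad/s): [2.39, 2.39, 3.01, 3.14, 3.14, 3.14].

## Interface

Orientations are given as a unit quaternion [w, x, y, z].
In Python, from rig import ctrl gives the robot as it stands.
- The arm moves only by the tool move_arm, never from a script. Its argument "series" is a list of rows, each a list of 3 entries, a list of its own where there are three numbers: the shift along the tool's x, y, z in mm, then the turn about the tool's z in degrees, then the opening, from 0 (shut) to 1 (fully open). In form: [[[tx, ty, tz], yaw, grip], ...]. A call has 1 to 10 rows; each row is the pose to reach, as a shift and turn from the pose commanded when the call began, along the tool's axes at that moment; what a row does not reach only later rows make up. A row lasts 1/8 s, in which the tool goes at most 62.5 mm and 10.7 degrees, less where a joint would pass 70% of its speed; a pose out of reach is approached as far as the arm can. A call with a gripper value outside its range is refused whole. The fingers move at their own pace and stop on an object; "force" is the grip in N (left out, the last holds). Time passes only in rows, so rows that repeat a pose let the fingers close. It gives the time, the measured TCP pose, the force and the opening at its end, in the units of the state.
- ctrl.sense(): the state, without advancing time (a new reading comes with each control period).
- ctrl.capture(name): name is "scene" or "top"; returns (picture, depth): 400x640x3 uint8, red, green, blue; 400x640 float32, mm along the optical axis (not along the pixel's ray), 0 where there is no reading.
- ctrl.camera_model(name): a dict with "fov_y" (degrees; the focal length in pixels is half the picture's height over the tangent of half this angle, whatever the lens; pixels are square), "cx", "cy" (the principal point, pixels), "dist_coeffs" ([k1, k2, p1, p2, k3] as OpenCV has them; the pictures are not rectified), "rvec" (rotation vector, rad) and "tvec" (3), from world to camera coordinates, as OpenCV has them. Camera axes: x right, y down, z forward; pixel columns grow to the right and rows downward; lengths in mm; the calibration is good to about 2 mm. A picture is of the moment at which its call begins. camera_model takes no time and is no camera call.
- ctrl.finish_job(): hands the job in, once; it reports no verdict.
The state is a dict: "time_s": time; "joints": joint angles; "dq": joint speeds; "tau": joint torques, N m; "eef_pos": TCP position; "ee_rot": TCP orientation; "force": force on the tool from outside, world axes, zero at the start; "wrist_torque": the same for the moment, N m; "grip_width": opening from 0.0 (shut) to 1.0 (fully open).
Only numpy, scipy, OpenCV 4.12 (cv2) and the standard library are available. Lean on these libraries where they do the work, as an engineer would, in place of code of your own. Each camera call takes 0.05 s, during which the arm holds its last target.

## Working session

There is one attempt and no reset: what is moved stays moved. The work goes in short steps, Python scripts to look and compute and a tool call to move; the robot and the scene stay as the last step left them, time stands still between calls to the robot, and variables do not carry over. Pictures are saved under pics/ and viewed, and the job is handed in when it is done.

Besides the shell and the picture viewer there is one more tool, called as a command line: name --argument value ..., lists and objects as JSON in quotes. move_arm: Moves the arm, as the interface text tells. Its arguments: {"type":"object","properties":{"series":{"type":"array","items":{"type":"array"}},"force":{"type":"number"}},"required":["series"]}

```bash
ls; mkdir -p pics; python3 - <<'E'
from rig import ctrl
import cv2
s=ctrl.sense(); print(s)
for n in("scene","top"):
    p,d=ctrl.capture(n); cv2.imwrite(f"pics/{n}0.png",p[:,:,::-1]); print(n,ctrl.camera_model(n))
    import numpy as np; np.save(f"pics/{n}0_d.npy",d); np.save(f"pics/{n}0_p.npy",p)
E
```

```text
pics
{'time_s': 0.0, 'joints': array([ 9.00576505e-01,  3.13478544e-01,  1.49843599e+00, -1.41058628e-05,
        1.33098980e+00, -2.23394866e-01]), 'dq': array([-1.59206280e-04, -2.76120808e-04, -4.05735153e-05,  1.00677139e-03,
       -4.41672906e-04,  1.75390150e-04]), 'tau': array([-9.93792710e-04, -4.12267792e+01, -2.59744477e+01, -1.90213964e-04,
        4.16349736e-03,  1.59654468e-05]), 'eef_pos': array([226.7631712 , 473.32288215, 303.32081783]), 'ee_rot': array([-2.77203406e-04,  2.21556889e-01,  9.75147227e-01, -5.94416846e-04]), 'force': array([ 0.15924589, -0.05397433,  0.01353576]), 'wrist_torque': array([ 0.03335935, -0.0411986 ,  0.00378216]), 'grip_width': 1.0023629717989047}
scene {'fov_y': 47.92086146036504, 'cx': 323.45747161389284, 'cy': 203.3738934397403, 'dist_coeffs': array([-0.06142525,  0.        ,  0.        ,  0.        ,  0.        ]), 'rvec': array([ 0.96429532, -2.41196722,  1.13696055]), 'tvec': array([422.65742118, 391.32603909, 557.05038849])}
top {'fov_y': 42.44487725110968, 'cx': 322.34725487502396, 'cy': 195.9086419330807, 'dist_coeffs': array([-0.14912295,  0.        ,  0.        ,  0.        ,  0.        ]), 'rvec': array([ 2.17947589, -2.18985157,  0.06992566]), 'tvec': array([-61.05910324, 630.78070809, 998.38059936])}
```

View pics/scene0.png

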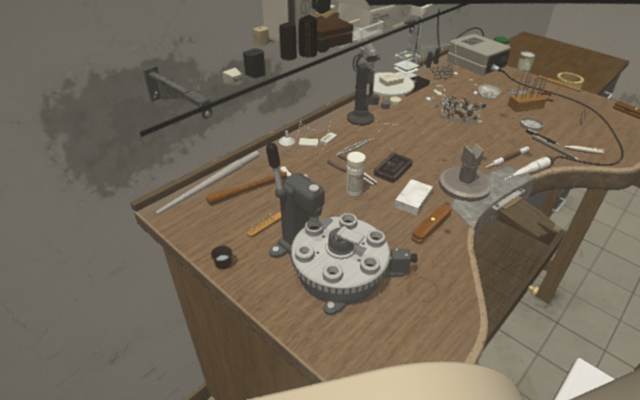

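View pics/top0.png

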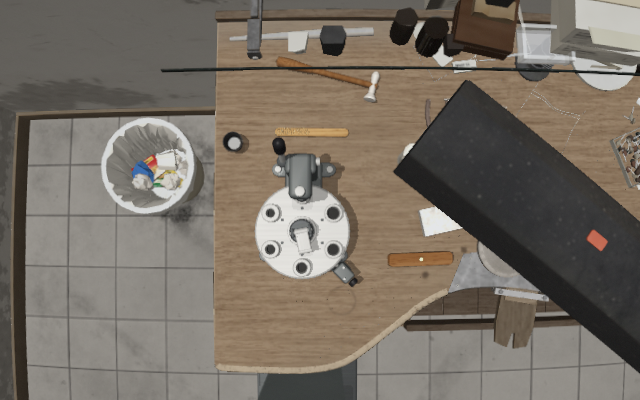

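The scene view shows the press at about (340,250) with the column behind it. In the top view the wheel centre is near (302,232), the head near (300,175) and the wing points down from the cap. Next I enlarge it and compute coordinates.

```bash
cat > h.py <<'E'
import numpy as np, cv2
from rig import ctrl
def cam(n):
    m=ctrl.camera_model(n); f=200/np.tan(np.radians(m['fov_y']/2))
    K=np.array([[f,0,m['cx']],[0,f,m['cy']],[0,0,1]]); R=cv2.Rodrigues(m['rvec'])[0]
    return K,m['dist_coeffs'],R,m['tvec'],m['rvec']
def rays(n,px):
    K,D,R,t,_=cam(n); u=cv2.undistortPoints(np.array(px,float).reshape(-1,1,2),K,D).reshape(-1,2)
    r=np.c_[u,np.ones(len(u))]
    return -R.T@t, r@R, r
def atz(n,px,z):
    o,w,_=rays(n,px); s=(z-o[2])/w[:,2]; return o+w*s[:,None]
def cloud(n,d):
    v,u=np.mgrid[0:400,0:640]; o,w,r=rays(n,np.c_[u.ravel(),v.ravel()])
    return (o+w*d.ravel()[:,None]).reshape(400,640,3)
def proj(n,P):
    K,D,R,t,rv=cam(n); return cv2.projectPoints(np.array(P,float).reshape(-1,1,3),rv,t,K,D)[0].reshape(-1,2)
def crop(p,x0,y0,x1,y1,k,name):
    c=cv2.resize(p[y0:y1,x0:x1],None,fx=k,fy=k,interpolation=cv2.INTER_CUBIC); cv2.imwrite(name,c[:,:,::-1])
E
python3 - <<'E'
from h import *
p=np.load('pics/top0_p.npy');d=np.load('pics/top0_d.npy');C=cloud('top',d)
crop(p,220,120,380,300,3.3,'pics/top0c.png')
p2=np.load('pics/scene0_p.npy');d2=np.load('pics/scene0_d.npy');C2=cloud('scene',d2)
crop(p2,230,130,430,320,3.1,'pics/scene0c.png')
for c,n in((C,'top'),(C2,'scene')):
    m=(abs(c[...,2]-66)<2.5)
    import collections
    P=c[m][:, :2]
    P=P[(abs(P-np.median(P,0))<130).all(1)]
    # circle fit via minEnclosing of convex hull
    print(n,len(P),cv2.minEnclosingCircle(P.astype(np.float32)))
print(C[232,302],C[175,300],C[142,234],C[259,420],C[132,312],cam('top')[0][0,0])
E
```

```text
top 3756 ((581.0956420898438, -29.35037612915039), 108.43746948242188)
scene 3182 ((582.5569458007812, -17.032840728759766), 112.60242462158203)
[559.45906036 -27.49828186 110.64700649] [656.79432833 -26.59227382 163.4087045 ] [741.64409458 114.66461407  11.22852343] [ 504.4275716  -256.82787638   19.85602681] [762.02207059 -43.53742403   4.91632495] 515.0324410386153
```

View pics/top0c.png

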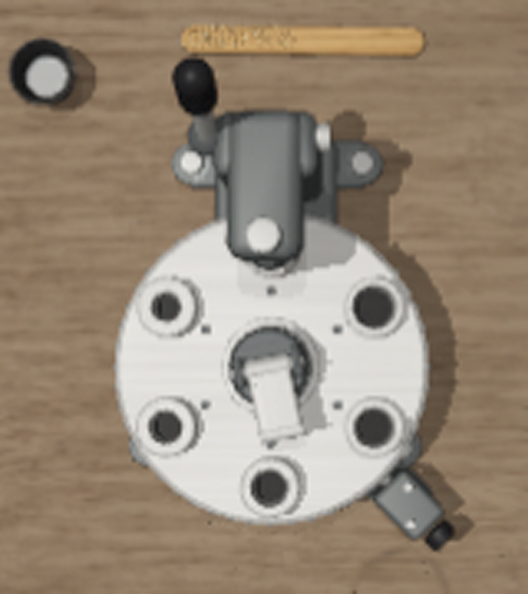

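View pics/scene0c.png

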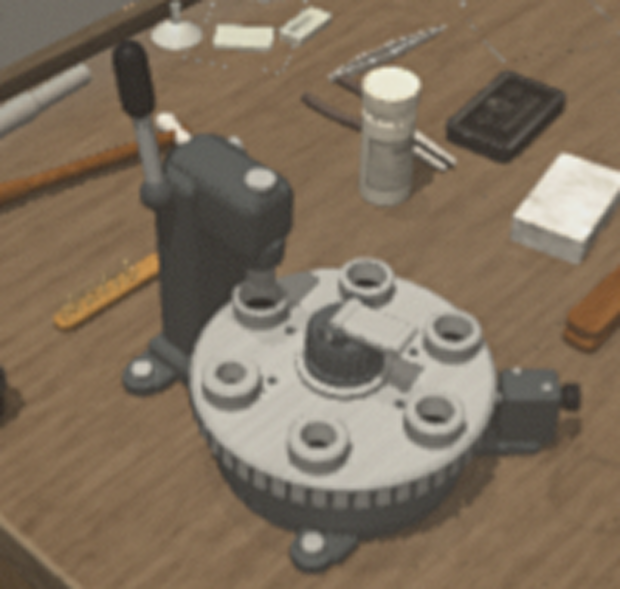

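```bash
python3 - <<'E'
from h import *
from scipy.optimize import least_squares
k=3.3
def px(a): return np.array(a)/k-0.5*(1-1/k)+np.array([220,120])
col=px([[168,307],[168,427],[271,487],[374,427],[375,307]])
W=atz('top',col,80); print(W.round(1))
ang0=np.radians([60,120,180,240,300])
f=lambda q:(np.c_[q[0]+68*np.cos(ang0+q[2]),q[1]+68*np.sin(ang0+q[2])]-W[:,:2]).ravel()
r=least_squares(f,[570,-28,0]); print(r.x,f(r.x).round(1))
# rim circle z=66
rim=px([[116,365],[429,365],[271,522],[160,476],[384,476],[160,254]])
V=atz('top',rim,66)[:,:2]; g=lambda q:np.hypot(*(V-q[:2]).T)-90
r2=least_squares(g,[570,-28]);print(r2.x,g(r2.x).round(1))
# press axis: head edges at z=164 (flat)?, column feet bolts
print('head', atz('top',px([[230,240],[300,240],[263,236]]),160).round(1))
print('ears', atz('top',px([[191,163],[361,161]]),15).round(1))
pk=px([[437,537],[408,505]]); print('housing',atz('top',pk,45).round(1))
wing=px([[261,440],[300,432],[248,366],[290,358]]); print('wing',atz('top',wing,110).round(1))
d=np.load('pics/top0_d.npy');C=cloud('top',d)
m=(C[...,2]>104)&(C[...,2]<118)&(np.hypot(C[...,0]-570,C[...,1]+28)<45)
P=C[m];print(len(P),P.mean(0),cv2.minAreaRect(P[:,:2].astype(np.float32)))
m=(C[...,2]>150)&(C[...,2]<172)&(np.hypot(C[...,0]-660,C[...,1]+28)<60)
P=C[m];print(len(P),P.mean(0),cv2.minAreaRect(P[:,:2].astype(np.float32)))
# from scene cam
d=np.load('pics/scene0_d.npy');C=cloud('scene',d)
m=(C[...,2]>104)&(C[...,2]<113)&(np.hypot(C[...,0]-570,C[...,1]+28)<45)
P=C[m];print(len(P),P.mean(0),cv2.minAreaRect(P[:,:2].astype(np.float32)))
k=3.1
def px(a): return np.array(a)/k-0.5*(1-1/k)+np.array([230,130])
W=atz('scene',px([[367,276],[453,333],[435,412],[319,438],[232,378]]),80);print(W.round(1))
E
```

```text
[[595.6  32.5  80. ]
 [527.9  32.5  80. ]
 [494.1 -25.5  80. ]
 [527.5 -83.6  80. ]
 [595.1 -84.5  80. ]]
[ 5.61643854e+02 -2.58003437e+01 -4.45717339e-03] [ 0.3  0.5 -0.   0.8 -0.5  0.  -0.2 -1.   0.3 -0.3]
[563.03855954 -25.63906852] [-0.5 -0.2 -0.2  0.3  0.2  0.4]
head [[627.3  -8.1 160. ]
 [627.2 -44.5 160. ]
 [629.3 -25.3 160. ]]
ears [[685.3  25.5  15. ]
 [685.9 -77.7  15. ]]
housing [[ 462.1 -120.5   45. ]
 [ 480.8 -103.7   45. ]]
wing [[521.8 -21.5 110. ]
 [526.  -42.8 110. ]
 [562.1 -14.5 110. ]
 [566.4 -37.5 110. ]]
376 [549.34966497 -27.84392097 108.90031084] ((547.847412109375, -27.878307342529297), (45.66316223144531, 39.454559326171875), 12.371139526367188)
1246 [661.20363121 -25.49690252 160.7540791 ] ((657.3551025390625, -22.207386016845703), (73.1753921508789, 78.67330169677734), 89.34937286376953)
302 [547.1197524  -21.89537611 109.60068915] ((545.8977661132812, -23.147462844848633), (43.81612014770508, 38.88795471191406), 9.159204483032227)
[[593.1 -80.4  80. ]
 [523.3 -77.4  80. ]
 [491.3 -20.7  80. ]
 [525.   38.1  80. ]
 [591.3  38.9  80. ]]
```

move_arm --series '[[[-25, -16, 0], -2, 1], [[-75, -49, 0], -7, 1], [[-130, -85, 0], -12, 0.7], [[-185, -121, 0], -17, 0.55], [[-240, -157, 0], -22, 0.55], [[-295, -193, 0], -27, 0.55], [[-350, -229, 0], -31, 0.55], [[-405, -266, 0], -34, 0.55], [[-460, -302, 20], -36, 0.55], [[-491, -322, 40], -36, 0.55]]'

```text
time_s: 1.35
eef_pos: [529.4, -27.7, 265.5]
ee_rot: [0.001, -0.091, 0.996, -0.0]
force: [0.6, 0.2, 0.4]
grip_width: 0.546
```

```bash
cat >> h.py <<'E'
def look(tag,n='scene',box=None,k=3,pts=None):
    p,d=ctrl.capture(n); p=p.copy(); np.save(f'pics/{tag}_p.npy',p); np.save(f'pics/{tag}_d.npy',d)
    x0,y0,x1,y1=box or (0,0,640,400)
    c=cv2.resize(p[y0:y1,x0:x1],None,fx=k,fy=k,interpolation=cv2.INTER_CUBIC)
    if pts is not None:
        for q in proj(n,pts): cv2.circle(c,tuple(int(round(v)) for v in ((q+0.5-[x0,y0])*k)),3,(255,0,0),1)
    cv2.imwrite(f'pics/{tag}.png',c[:,:,::-1]); return p,d
E
python3 - <<'E'
from h import *
s=ctrl.sense(); t=s['eef_pos'];print(t,s['grip_width'])
y=np.array([-.181,.984,0])
look('s1','scene',(230,60,430,250),3.1,[t+[0,0,-73],t+[0,0,-73]+y*23,t+[0,0,-73]-y*23, t])
look('t1','top',(220,120,380,300),3.3,[t+[0,0,-73],t+[0,0,-73]+y*37,t+[0,0,-73]-y*37])
E
```

```text
[529.35326314 -27.70040527 265.46805448] 0.5462105814356939
```

View pics/s1.png

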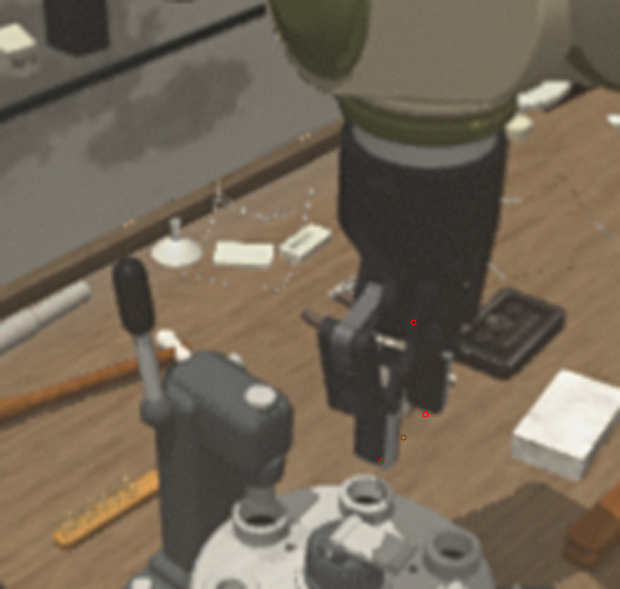

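View pics/t1.png

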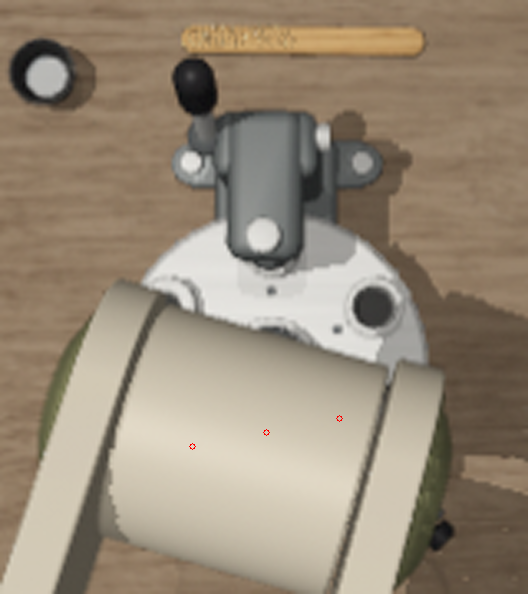

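```bash
python3 - <<'E'
from h import *
s=ctrl.sense(); t=s['eef_pos']
y=np.array([-.181,.984,0]);x=np.array([-.984,-.181,0])
p=np.load('pics/s1_p.npy');x0,y0,x1,y1=320,130,400,220;k=6.5
c=cv2.resize(p[y0:y1,x0:x1],None,fx=k,fy=k,interpolation=cv2.INTER_CUBIC)
for h,col in((-73,(255,0,0)),(-69,(0,255,0))):
  for sg in(1,-1):
    P=[t+[0,0,h]+sg*y*a+x*b for a,b in((23.2,-11),(23.2,11),(37.5,11),(37.5,-11))]
    q=((proj('scene',P)+.5-[x0,y0])*k).round().astype(int)
    cv2.polylines(c,[q.reshape(-1,1,2)],True,col,1)
cv2.imwrite('pics/s1b.png',c[:,:,::-1])
E
```

```text
(no output)
```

View pics/s1b.png

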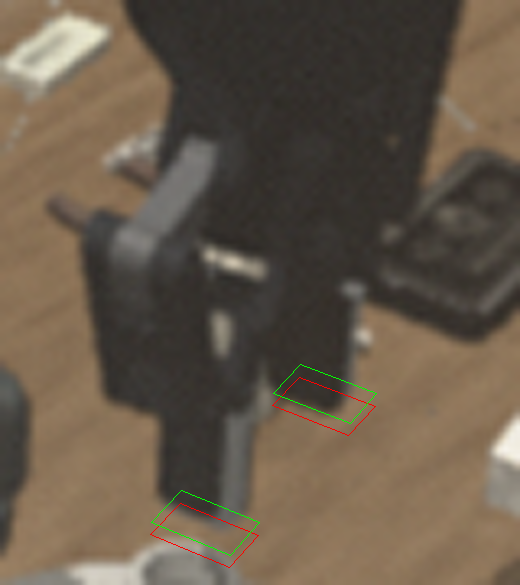

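move_arm --series '[[[4, -2, 20], 0, 0.55], [[4, -2, 50], 0, 0.55], [[4, -2, 80], 0, 0.55], [[4, -2, 97], 0, 0.55], [[4, -2, 97], 0, 0.55]]' --force 30

```text
time_s: 2.08
eef_pos: [524.2, -27.7, 167.8]
ee_rot: [-0.001, -0.091, 0.996, 0.001]
force: [-0.1, 0.0, 0.8]
grip_width: 0.552
```

```bash
python3 - <<'E'
from h import *
s=ctrl.sense(); print(s['eef_pos'],s['force'])
look('s2','scene',(280,130,400,240),5)
E
```

```text
[524.23408073 -27.72673262 167.76553582] [-0.05465776  0.02926705  0.84946048]
```

View pics/s2.png

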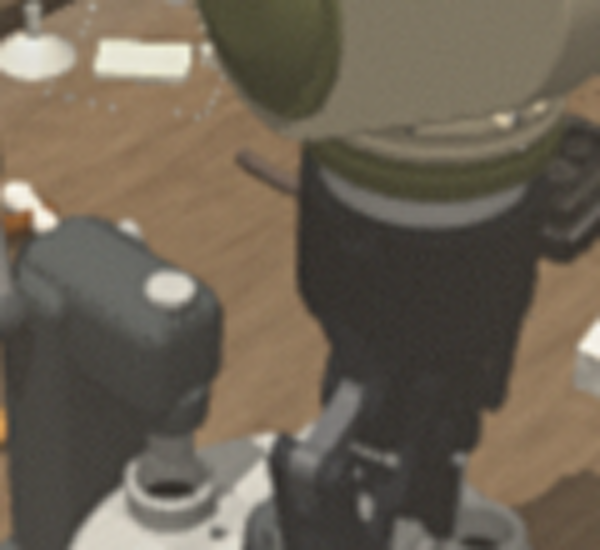

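```bash
python3 - <<'E'
from h import *
crop(np.load('pics/s2_p.npy'),310,190,410,270,6,'pics/s2b.png')
E
```

```text
(no output)
```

View pics/s2b.png

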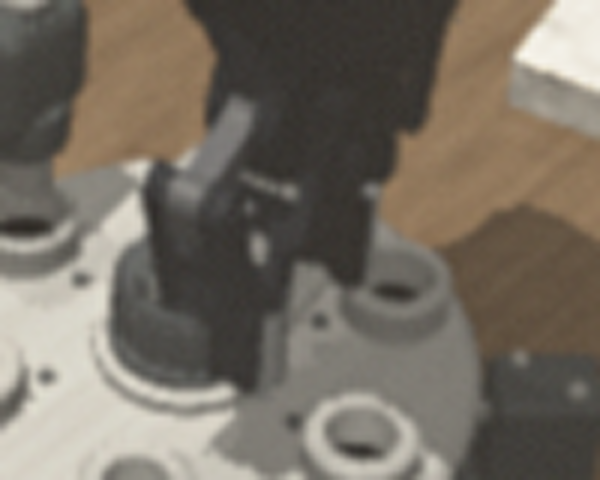

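The near finger stands at the cap's front edge, with its tip at about (235,385) in the crop, and the wing lies between the fingers. I close them.

move_arm --series '[[[0, 0, 0], 0, 0.4], [[0, 0, 0], 0, 0.3], [[0, 0, 0], 0, 0.2], [[0, 0, 0], 0, 0.2], [[0, 0, 0], 0, 0.2]]' --force 30

```text
time_s: 2.75
eef_pos: [525.2, -29.3, 169.8]
ee_rot: [0.001, -0.09, 0.996, -0.001]
force: [-1.8, -6.3, 4.9]
grip_width: 0.267
```

move_arm --series '[[[0, 0, -5], 0, 0.2], [[-1, 0, -10], 0, 0.2], [[-3, 0, -15], 0, 0.2], [[-6, 0, -20], 0, 0.2], [[-10, 0, -24], 0, 0.2], [[-14, 0, -28], 0, 0.2], [[-19, 0, -31], 0, 0.2], [[-25, 0, -34], 0, 0.2], [[-30, 0, -35], 0, 0.2], [[-36, 0, -36], 0, 0.2]]'

```text
time_s: 4.0
eef_pos: [559.9, -23.3, 204.9]
ee_rot: [-0.001, -0.091, 0.996, -0.001]
force: [-3.9, -10.8, -2.3]
grip_width: 0.265
```

```bash
python3 - <<'E'
from h import *
s=ctrl.sense(); print(s['eef_pos'],s['force'],s['grip_width'])
look('s3','scene',(290,130,410,250),5)
E
```

```text
[559.88245571 -23.25351278 204.86386479] [ -3.87746883 -10.83790098  -2.31893562] 0.26451063225935223
```

View pics/s3.png

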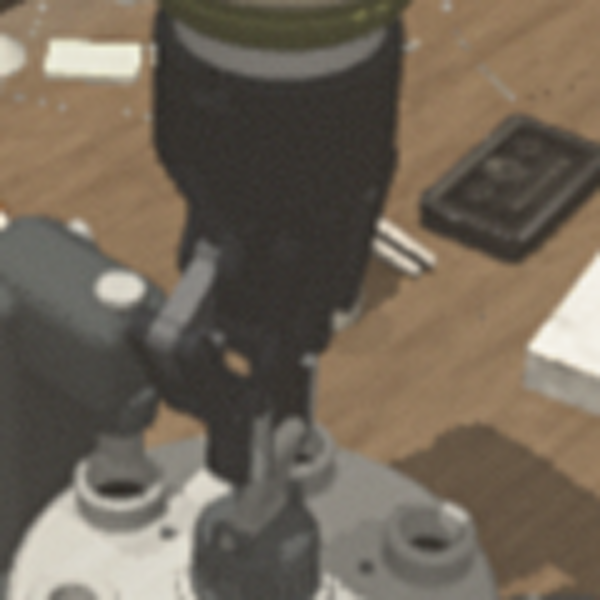

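move_arm --series '[[[0, 0, 0], 0, 0.5], [[0, 0, 0], 0, 0.5], [[0, 0, -25], 0, 0.5], [[0, 0, -50], 0, 0.5], [[0, 0, -50], 0, 0.5]]'

```text
time_s: 4.68
eef_pos: [560.7, -21.7, 256.3]
ee_rot: [0.002, -0.091, 0.996, -0.001]
force: [-0.2, -0.7, -0.9]
grip_width: 0.495
```

```bash
python3 - <<'E'
from h import *
s=ctrl.sense(); print(s['eef_pos'],s['force'],s['grip_width'])
look('s4','scene',(280,160,400,280),5)
E
```

```text
[560.70454215 -21.68539452 256.27326007] [-0.20843846 -0.66486554 -0.89086891] 0.49517050757011
```

View pics/s4.png

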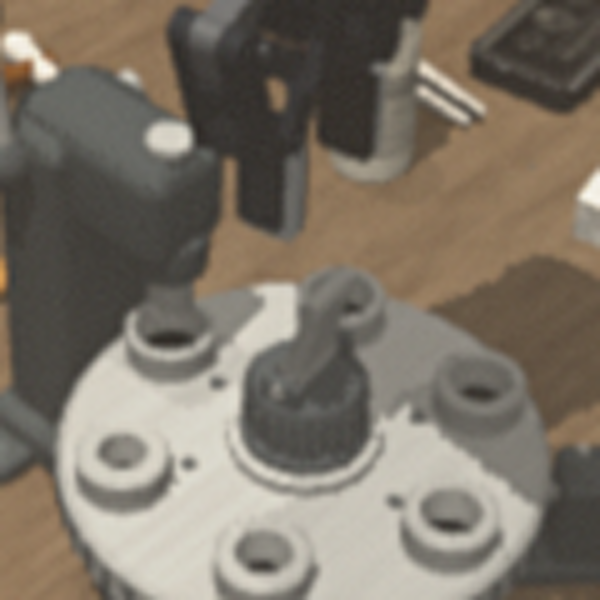

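```bash
python3 - <<'E'
from h import *
for c in((561,-25),(558,-20.5)):
  q=proj('scene',[[*c,106],[*c,146],[c[0]-20*np.cos(.2),c[1]-20*np.sin(.2),140]]); print(((q+.5-[280,160])*5).round())
d=np.load('pics/s4_d.npy');C=cloud('scene',d)
m=(C[...,2]>112)&(C[...,2]<155)&(np.hypot(C[...,0]-560,C[...,1]+23)<40)
P=C[m]
for a in range(112,155,6):
  Q=P[(P[:,2]>=a)&(P[:,2]<a+6)]; 
  if len(Q): print(a,len(Q),Q.mean(0).round(1),Q.min(0).round(1),Q.max(0).round(1))
E
```

```text
[[312. 358.]
 [316. 273.]
 [367. 307.]]
[[310. 368.]
 [314. 283.]
 [365. 317.]]
112 25 [555.7 -17.1 115.2] [552.7 -36.6 112.1] [559.8  -9.7 117.9]
118 17 [554.2 -18.1 121.9] [550.9 -33.5 118.3] [557.8  -9.8 123.9]
124 17 [552.7 -17.1 127. ] [550.6 -27.9 124.2] [555.5 -10.1 129.3]
130 21 [552.3 -17.  132.8] [549.7 -33.5 130. ] [556.3  -9.4 135.9]
136 19 [550.7 -19.3 138.9] [548.8 -31.4 136.5] [554.9 -10.5 141.9]
142 50 [552.3 -21.8 144.7] [548.6 -35.8 142.1] [557.7  -9.9 147.4]
```

```bash
python3 - <<'E'
from h import *
d=np.load('pics/s4_d.npy');C=cloud('scene',d)
m=(C[...,2]>114)&(C[...,2]<140)&(np.hypot(C[...,0]-556,C[...,1]+20)<25)
P=C[m];A=np.c_[P[:,1],P[:,2],np.ones(len(P))]
from scipy.optimize import least_squares
r=least_squares(lambda q:A@q-P[:,0],[0,0,555],loss='soft_l1',f_scale=1);print(r.x,'yaw',np.arctan(-r.x[0]),'lean',np.arctan(r.x[1]))
print(A.shape,P[:,1].min(),P[:,1].max())
E
```

```text
[ 2.56513799e-03 -1.96033815e-01  5.77817620e+02] yaw -0.002565132364346688 lean -0.19357902770215454
(86, 3) -33.53633786289254 -9.43666585892555
```

move_arm --series '[[[0, -1, 0], 10, 0.5], [[0, -3, 0], 20, 0.5], [[1, -3, 0], 30, 0.5], [[1, -3, 0], 40, 0.5], [[1, -3, 0], 50, 0.5], [[1, -3, 0], 60, 0.5], [[1, -3, 0], 70, 0.5], [[1, -3, 0], 80, 0.5], [[1, -3, 0], 90, 0.5], [[1, -3, 0], 94, 0.5]]'

```text
time_s: 5.98
eef_pos: [559.4, -24.7, 253.1]
ee_rot: [-0.001, 0.668, 0.744, -0.0]
force: [-0.4, -0.5, 0.1]
grip_width: 0.497
```

move_arm --series '[[[0, 0, 20], 0, 0.5], [[0, 0, 45], 0, 0.5], [[0, 0, 62], 0, 0.5], [[0, 0, 66], 0, 0.5], [[0, 0, 66], 0, 0.5]]'

```text
time_s: 6.6
eef_pos: [559.7, -24.9, 188.4]
ee_rot: [-0.0, 0.667, 0.745, -0.0]
force: [-0.1, -1.1, -0.1]
grip_width: 0.5
```

```bash
python3 - <<'E'
from h import *
s=ctrl.sense(); print(s['eef_pos'],s['force'],s['grip_width'],s['joints'])
look('s5','scene',(280,160,400,280),5)
E
```

```text
[559.73540117 -24.88937036 188.36180292] [-0.13980147 -1.05070205 -0.13594712] 0.5000776552082634 [-2.53542813e-01  5.02758467e-01  1.53813840e+00  4.67558771e-05
  1.10130927e+00 -3.65279068e-01]
```

View pics/s5.png

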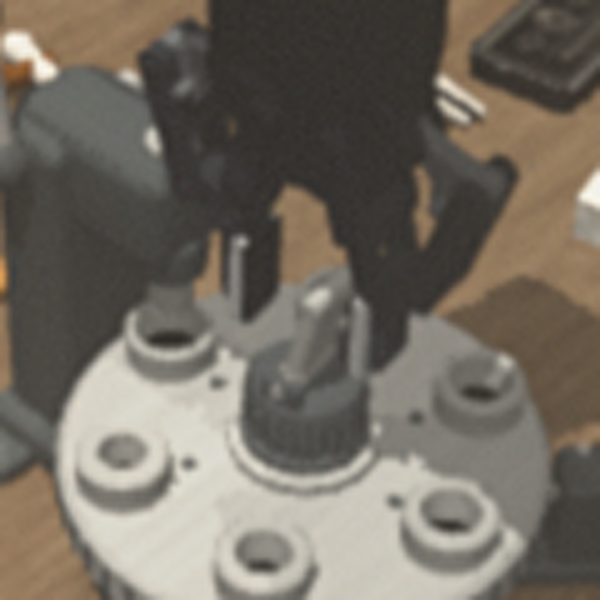

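The leaning wing, with its top at about (330,290), stands between the two fingers at (265,260) and (375,330). I close on its faces.

move_arm --series '[[[0, 0, 0], 0, 0.3], [[0, 0, 0], 0, 0.15], [[0, 0, 0], 0, 0.05], [[0, 0, 0], 0, 0.0], [[0, 0, 0], 0, 0.0]]' --force 60

```text
time_s: 7.28
eef_pos: [560.0, -25.0, 189.0]
ee_rot: [0.0, 0.667, 0.745, 0.0]
force: [0.1, 0.1, 4.4]
grip_width: 0.085
```

```bash
python3 - <<'E'
from h import *
s=ctrl.sense(); print(s['eef_pos'],s['force'],s['wrist_torque'],s['grip_width'],s['ee_rot'])
look('s6','scene',(280,160,400,280),5)
E
```

```text
[560.00451136 -24.95739874 189.00298097] [0.06894155 0.10513664 4.38765535] [ 0.02568084  0.03410928 -0.08643883] 0.08487369297569337 [3.75128649e-04 6.66595350e-01 7.45419633e-01 2.62118528e-04]
```

View pics/s6.png

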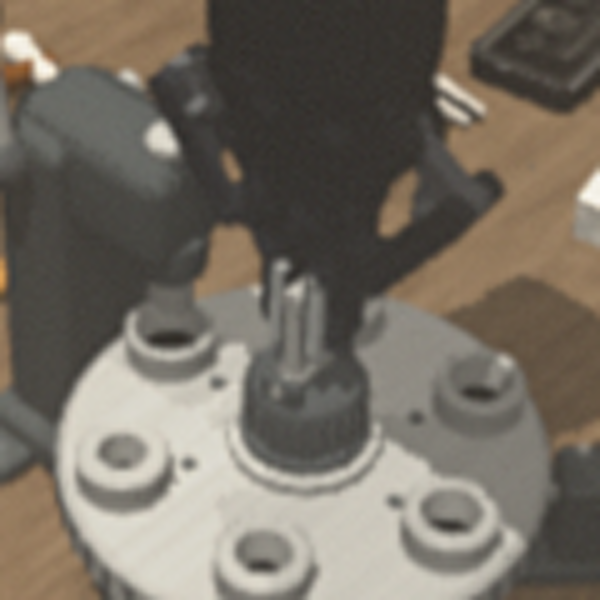

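move_arm --series '[[[0, 0, 0], -4, 0], [[0, 0, 0], -10, 0], [[0, 0, 0], -16, 0], [[0, 0, 0], -22, 0], [[0, 0, 0], -28, 0], [[0, 0, 0], -34, 0], [[0, 0, 0], -40, 0], [[0, 0, 0], -46, 0], [[0, 0, 0], -52, 0], [[0, 0, 0], -56, 0]]'

```text
time_s: 8.57
eef_pos: [560.5, -24.8, 189.0]
ee_rot: [0.001, 0.237, 0.971, 0.0]
force: [3.8, 2.3, 3.7]
grip_width: 0.079
```

```bash
python3 - <<'E'
from h import *
s=ctrl.sense(); print(s['eef_pos'],s['force'],s['wrist_torque'],s['grip_width'],s['ee_rot'])
look('s7','scene',(280,160,400,280),5)
E
```

```text
[560.50118259 -24.82193327 189.04360844] [3.83869634 2.31379664 3.66218607] [ 0.30278971 -0.62042783 -0.25698502] 0.07944501652795037 [1.27296452e-03 2.37402618e-01 9.71410425e-01 4.03753193e-04]
```

View pics/s7.png

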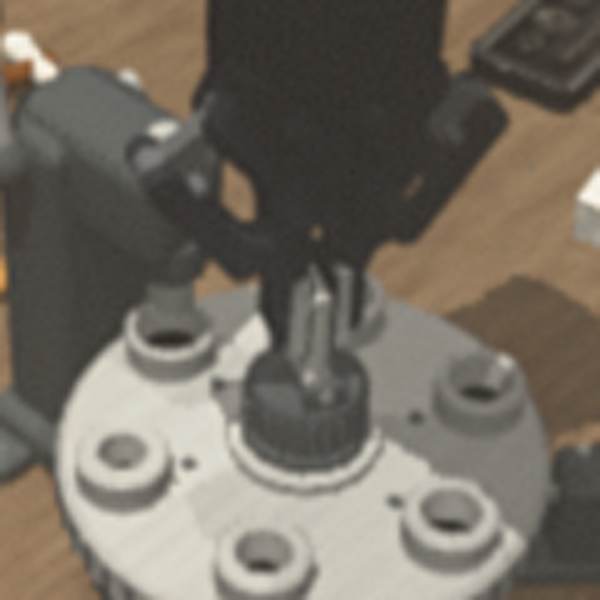

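move_arm --series '[[[0, 0, 0], 0, 0.3], [[0, 0, 0], 0, 0.4], [[0, 0, -20], 0, 0.4], [[0, 0, -45], 0, 0.5], [[20, 12, -45], 8, 0.6], [[45, 28, -45], 17, 0.6], [[57, 36, -45], 26, 0.6], [[57, 36, -45], 32, 0.6], [[57, 36, -20], 32, 0.6], [[57, 36, 0], 32, 0.6]]' --force 30

```text
time_s: 9.88
eef_pos: [525.6, 33.3, 187.6]
ee_rot: [-0.0, 0.497, 0.868, -0.0]
force: [-0.2, -0.6, 0.0]
grip_width: 0.6
```

```bash
python3 - <<'E'
from h import *
s=ctrl.sense(); print(s['eef_pos'],s['force'],s['wrist_torque'],s['grip_width'],s['ee_rot'])
look('s8','scene',(270,150,400,280),4.6)
p,d=look('t8','top',(220,120,380,300),3.3)
E
```

```text
[525.59786531  33.3481013  187.59790645] [-0.16638659 -0.62943697  0.04190797] [-0.00813882  0.0162442  -0.00373244] 0.6004367217582065 [-4.56318562e-04  4.97286562e-01  8.67586175e-01 -3.10816014e-04]
```

View pics/s8.png

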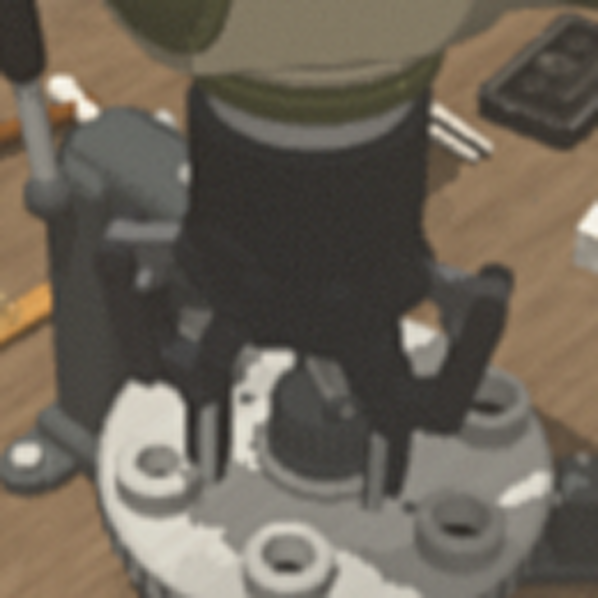

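View pics/t8.png

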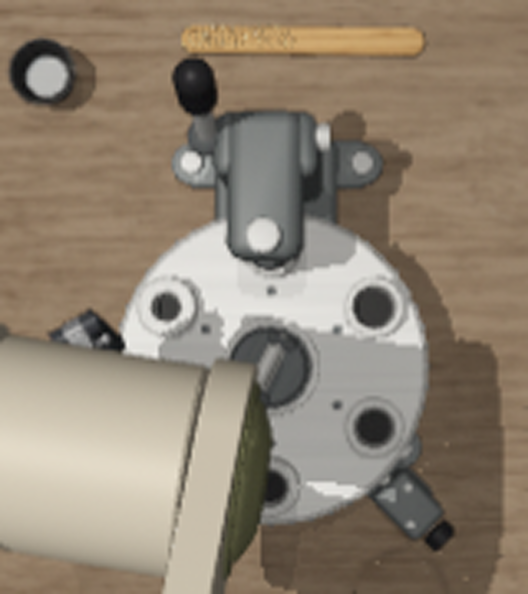

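The scene view shows the fingers at (208,470) and (385,490) straddling the collar at 120°; the top view shows the wing upright at (275,365) and the wheel unmoved. I descend.

move_arm --series '[[[0, 0, 15], 0, 0.6], [[0, 0, 30], 0, 0.6], [[0, 0, 40], 0, 0.6], [[0, 0, 45], 0, 0.6], [[0, 0, 45], 0, 0.6]]'

```text
time_s: 10.6
eef_pos: [526.0, 33.4, 143.4]
ee_rot: [-0.0, 0.497, 0.868, -0.0]
force: [-0.3, 0.2, 0.9]
grip_width: 0.599
```

```bash
python3 - <<'E'
from h import *
s=ctrl.sense(); print(s['eef_pos'],s['force'],s['wrist_torque'],s['grip_width'],s['ee_rot'])
look('s9','scene',(270,170,400,300),4.6)
E
```

```text
[525.99771068  33.36823859 143.44430133] [-0.25039372  0.16047582  0.86750813] [-0.04165321 -0.04648538  0.00563433] 0.5988649606943804 [-1.18110747e-04  4.96978961e-01  8.67762580e-01 -5.42559688e-05]
```

View pics/s9.png

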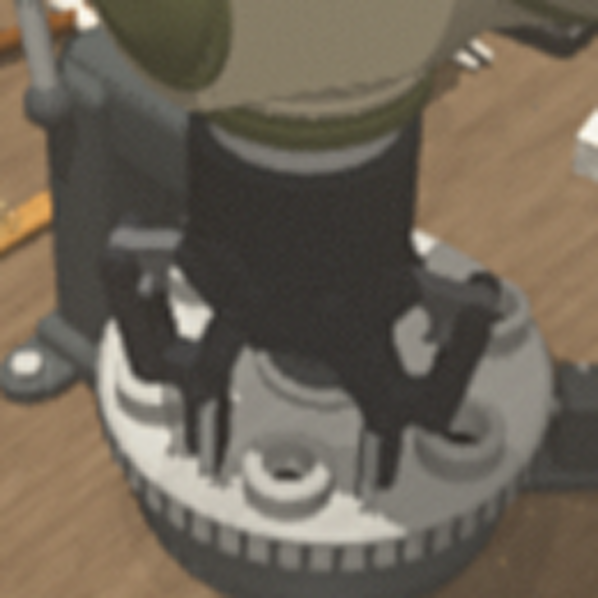

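The fingers straddle the collar at (288,480), with their tips near (215,475) and (380,490) just above the wheel. I grip it lightly.

move_arm --series '[[[0, 0, 0], 0, 0.5], [[0, 0, 0], 0, 0.42], [[0, 0, 0], 0, 0.36], [[0, 0, 0], 0, 0.34], [[0, 0, 0], 0, 0.34]]' --force 30

```text
time_s: 11.28
eef_pos: [526.4, 33.5, 144.3]
ee_rot: [0.001, 0.497, 0.868, 0.0]
force: [0.1, 2.6, 6.2]
grip_width: 0.374
```

```bash
python3 - <<'E'
from h import *
s=ctrl.sense(); print(s['eef_pos'],s['force'],s['wrist_torque'],s['grip_width'],s['ee_rot'])
look('s10','scene',(270,170,400,300),4.6)
E
```

```text
[526.36017026  33.46485536 144.25771614] [0.12221872 2.57528529 6.19694714] [ 0.30160126 -0.0614683   0.01885483] 0.37377330564602385 [6.81578171e-04 4.96922647e-01 8.67794483e-01 3.91812253e-04]
```

View pics/s10.png

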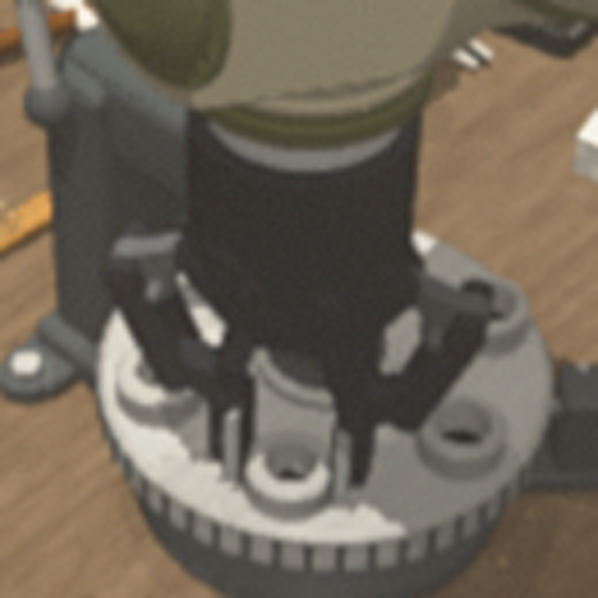

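move_arm --series '[[[0, -4, 0], -3.5, 0.34], [[-1, -10, 0], -8.5, 0.34], [[-2, -16.5, 0], -14, 0.34], [[-4.5, -24, 0], -21, 0.34], [[-8, -31.5, 0], -28, 0.34], [[-12, -39, 0], -35, 0.34], [[-16.5, -44.5, 0], -41, 0.34], [[-21.5, -49.5, 0], -47, 0.34], [[-21.5, -49.5, 0], -47, 0.34]]'

```text
time_s: 12.45
eef_pos: [494.6, -10.6, 144.3]
ee_rot: [0.001, 0.109, 0.994, -0.0]
force: [1.3, 0.9, 6.0]
grip_width: 0.378
```

```bash
python3 - <<'E'
from h import *
s=ctrl.sense(); print(s['eef_pos'],s['force'],s['wrist_torque'],s['grip_width'],s['ee_rot'])
print(np.degrees(np.arctan2(s['eef_pos'][1]+25,s['eef_pos'][0]-560.3)),np.hypot(s['eef_pos'][1]+25,s['eef_pos'][0]-560.3))
look('s11','scene',(270,170,400,300),4.6)
look('t11','top',(220,120,380,300),3.3)
E
```

```text
[494.63796415 -10.61385706 144.25387296] [1.33672158 0.85431091 6.04112906] [ 0.15875712 -0.21394803  0.5038839 ] 0.37787504428316254 [ 9.90621722e-04  1.09002133e-01  9.94040974e-01 -3.08085229e-04]
167.64211700189506 67.2195214226322
```

View pics/s11.png

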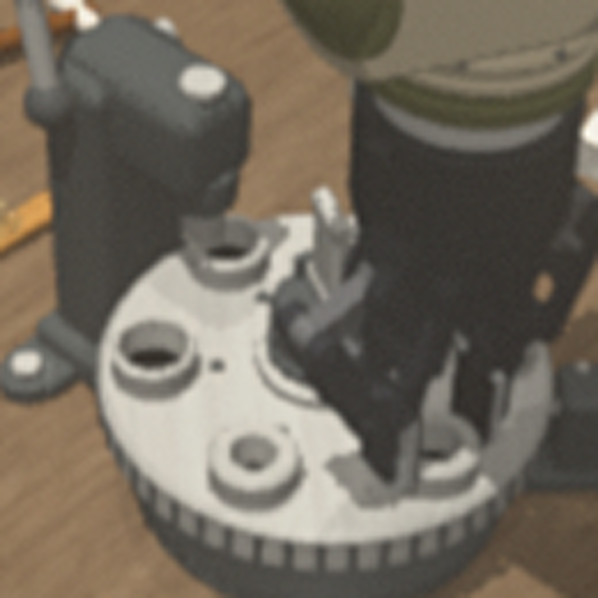

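View pics/t11.png

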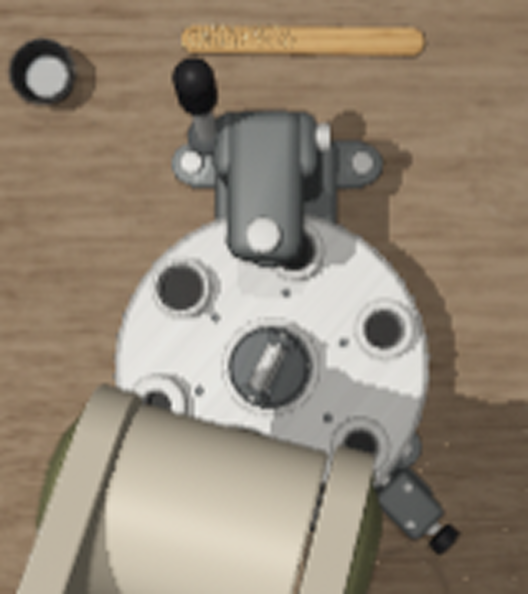

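The wheel follows, with the next collar at (298,250) coming under the ram, and the wing is undisturbed. I continue past the click.

move_arm --series '[[[0, -4, 0], -3.5, 0.34], [[-0.5, -8.5, 0], -7, 0.34], [[-1, -12.5, 0], -10.5, 0.34], [[-2, -16.5, 0], -14, 0.34], [[-3.5, -21, 0], -18, 0.34], [[-4.5, -24, 0], -21, 0.34], [[-4.5, -24, 0], -21, 0.34]]'

```text
time_s: 13.42
eef_pos: [494.0, -34.5, 144.2]
ee_rot: [0.001, -0.073, 0.997, -0.0]
force: [2.4, 3.6, 5.5]
grip_width: 0.376
```

```bash
python3 - <<'E'
from h import *
s=ctrl.sense(); print(s['eef_pos'],s['force'],s['wrist_torque'],s['grip_width'],s['ee_rot'])
print(np.degrees(np.arctan2(s['eef_pos'][1]+25,s['eef_pos'][0]-560.3))%360,np.hypot(s['eef_pos'][1]+25,s['eef_pos'][0]-560.3))
look('t12','top',(220,120,380,300),3.3)
k=3.3
E
```

```text
[493.9719036  -34.54272498 144.23541703] [2.35299395 3.63959518 5.51712966] [ 0.70386025 -0.48194538  0.26739868] 0.3762991112134685 [ 1.14194212e-03 -7.33014192e-02  9.97309176e-01 -7.50445989e-05]
188.18705217253475 67.0110436578033
```

View pics/t12.png

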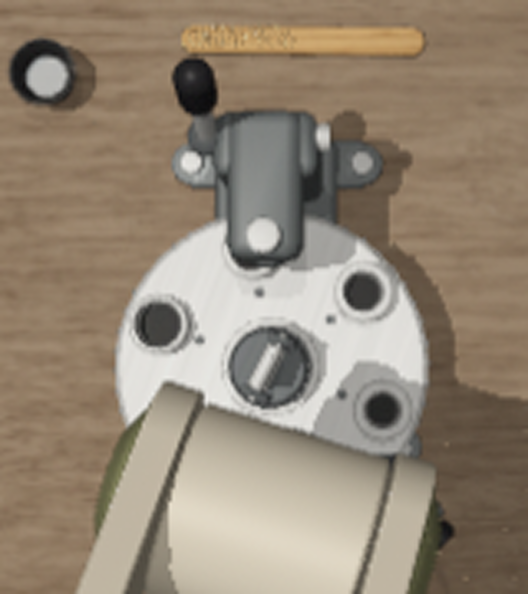

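move_arm --series '[[[0, 2, 0], 2, 0.34], [[0, 4, 0], 4, 0.34], [[-0.5, 6, 0], 5.5, 0.34], [[-0.5, 8, 0], 7, 0.34], [[-0.5, 8, 0], 7, 0.34]]'

```text
time_s: 14.1
eef_pos: [493.2, -26.2, 144.2]
ee_rot: [0.001, -0.012, 1.0, 0.0]
force: [2.2, 4.0, 5.3]
grip_width: 0.377
```

```bash
python3 - <<'E'
from h import *
s=ctrl.sense(); print(s['eef_pos'],s['force'],s['wrist_torque'],s['grip_width'],s['ee_rot'])
print(np.degrees(np.arctan2(s['eef_pos'][1]+25,s['eef_pos'][0]-560.3))%360)
E
```

```text
[493.23857423 -26.24042567 144.23340613] [2.17184135 3.99333803 5.34215715] [ 0.77937431 -0.41809488  0.21122773] 0.37653296326347097 [ 1.09442888e-03 -1.19407091e-02  9.99928106e-01  7.42929752e-05]
181.0596710625759
```

move_arm --series '[[[0, 1, 0], 0.8, 0.34], [[0, 2, 0], 1.5, 0.34], [[0, 3, 0], 2, 0.34], [[0, 3, 0], 2, 0.34]]'

```text
time_s: 14.6
eef_pos: [493.2, -23.5, 144.2]
ee_rot: [0.001, 0.006, 1.0, -0.0]
force: [2.5, 1.8, 4.6]
grip_width: 0.375
```

move_arm --series '[[[0, 1, 0], 0, 0.34], [[0, 2, 0], 0, 0.34], [[0, 2, 0], 0, 0.34]]'

```text
time_s: 14.98
eef_pos: [493.2, -22.8, 144.2]
ee_rot: [0.001, 0.006, 1.0, -0.001]
force: [0.8, -7.3, 5.9]
grip_width: 0.374
```

```bash
python3 - <<'E'
from h import *
s=ctrl.sense(); print(s['eef_pos'],s['force'],s['wrist_torque'],s['grip_width'],s['ee_rot'])
look('t13','top',(220,120,380,300),3.3)
E
```

```text
[493.24865974 -22.77990844 144.24046665] [ 0.78083076 -7.29722127  5.93013245] [-1.18230879 -0.15549148 -0.03054837] 0.3741977025411252 [ 0.00111349  0.00550115  0.9999834  -0.00130136]
```

View pics/t13.png

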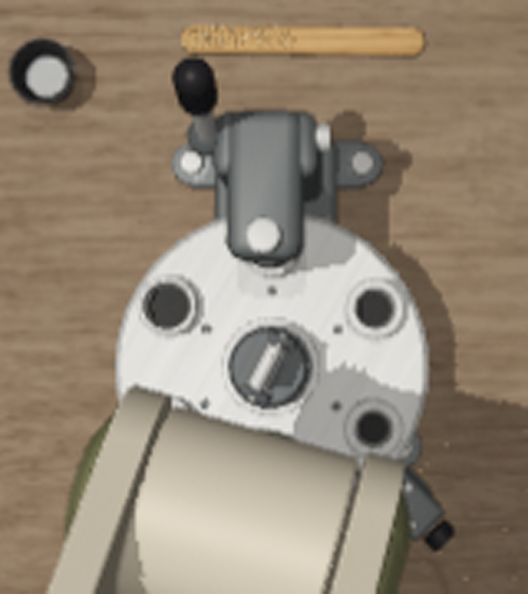

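The force jumped to −7 N with no further motion, so this is the dead stop. The collars at (169,306), (375,307) and (374,427) are back on the station grid. I press a little more.

move_arm --series '[[[0, 1, 0], 0, 0.34], [[0, 2, 0], 0, 0.34], [[0, 2, 0], 0, 0.34], [[0, 2, 0], 0, 0.34]]'

```text
time_s: 15.52
eef_pos: [493.3, -22.2, 144.3]
ee_rot: [0.001, 0.005, 1.0, -0.003]
force: [0.1, -18.0, 4.1]
grip_width: 0.377
```

move_arm --series '[[[0, -3, 0], 0, 0.34], [[0, -3, 0], 0, 0.45], [[0, -3.5, 0], 0, 0.6], [[0, -4, 0], 0, 0.6], [[0, -4, -25], 0, 0.6], [[0, -4, -60], 0, 0.6], [[0, -4, -85], 0, 0.6], [[0, -4, -85], 0, 0.55]]'

```text
time_s: 16.52
eef_pos: [493.0, -23.7, 229.8]
ee_rot: [0.001, 0.005, 1.0, -0.0]
force: [0.1, -0.3, -0.3]
grip_width: 0.55
```

```bash
python3 - <<'E'
from h import *
s=ctrl.sense(); print(s['eef_pos'],s['force'],s['wrist_torque'],s['grip_width'],s['ee_rot'])
look('s14','scene',(270,150,400,280),4.6)
E
```

```text
[492.97848907 -23.65398743 229.82627376] [ 0.11195631 -0.30386704 -0.3352654 ] [ 0.05132207 -0.0150911  -0.00914824] 0.5501066387604697 [ 1.44036022e-03  5.16460656e-03  9.99985534e-01 -4.29559440e-04]
```

View pics/s14.png

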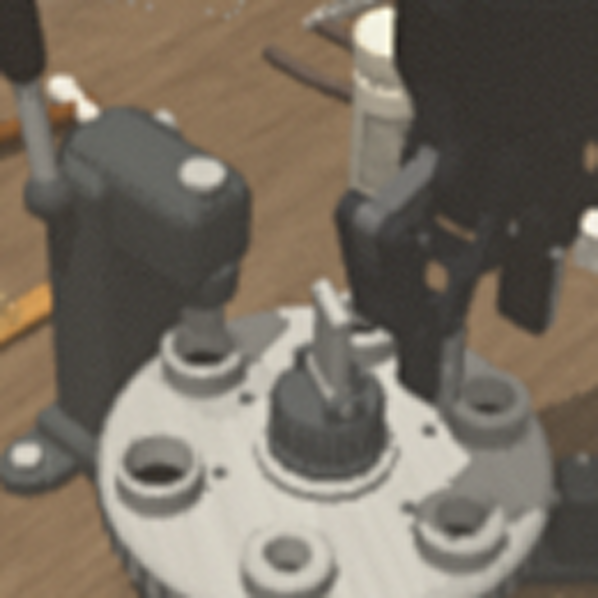

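move_arm --series '[[[-10, 0, -8], 5, 0.5], [[-30, -0.5, -10], 13, 0.5], [[-50, -0.5, -10], 21, 0.5], [[-64, -0.5, -10], 27, 0.5], [[-67, -0.5, -10], 27, 0.5], [[-67, -0.5, 0], 27, 0.5], [[-67, -0.5, 20], 27, 0.5], [[-67, -0.5, 37], 27, 0.5], [[-67, -0.5, 41], 27, 0.5], [[-67, -0.5, 41], 27, 0.5]]'

```text
time_s: 17.82
eef_pos: [559.3, -24.8, 187.5]
ee_rot: [-0.0, 0.238, 0.971, -0.0]
force: [0.9, 1.1, -0.4]
grip_width: 0.499
```

```bash
python3 - <<'E'
from h import *
s=ctrl.sense(); print(s['eef_pos'],s['force'],s['wrist_torque'],s['grip_width'],s['ee_rot'])
look('s15','scene',(280,160,400,280),5)
E
```

```text
[559.33908038 -24.83863413 187.50813667] [ 0.88991394  1.13787693 -0.44656225] [ 0.00927156 -0.03901043 -0.0055926 ] 0.49854898203844505 [-1.98386736e-04  2.38235135e-01  9.71207486e-01 -1.16681981e-05]
```

View pics/s15.png

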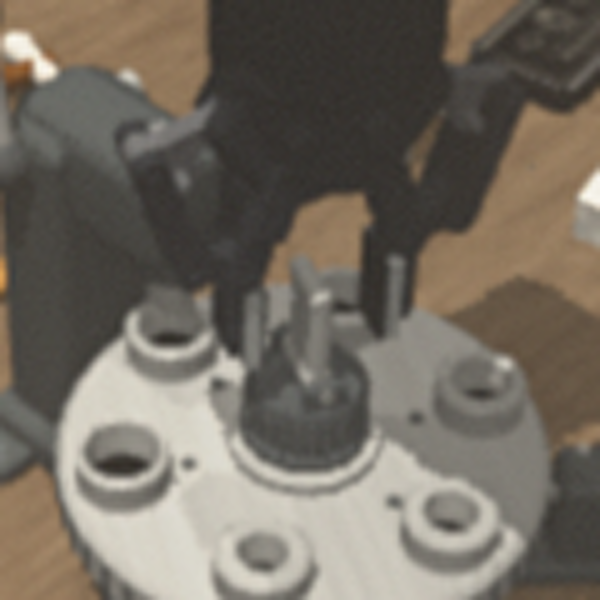

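The wing at (310,320) stands centred between the fingers. I grip and screw down.

move_arm --series '[[[0, 0, 0], 0, 0.25], [[0, 0, 0], 0, 0.1], [[0, 0, 0], 0, 0], [[0, 0, 0], 0, 0], [[0, 0, 0], 5, 0], [[0, 0, 0], 12, 0], [[0, 0, 0], 20, 0], [[0, 0, 0], 28, 0], [[0, 0, 0], 36, 0], [[0, 0, 0], 44, 0]]' --force 80

```text
time_s: 19.12
eef_pos: [559.9, -24.3, 188.2]
ee_rot: [0.0, 0.587, 0.81, 0.001]
force: [1.1, 5.9, 5.5]
grip_width: 0.075
```

```bash
python3 - <<'E'
from h import *
s=ctrl.sense(); print(s['eef_pos'],s['force'],s['wrist_torque'],s['grip_width'],s['ee_rot'])
E
```

```text
[559.88033851 -24.31630801 188.16811429] [1.13819245 5.91618816 5.52247614] [ 1.06617385 -0.24000559  0.20203705] 0.07463452903790611 [3.81760465e-04 5.86648187e-01 8.09841493e-01 7.17947747e-04]
```

move_arm --series '[[[0, 0, 0], 7, 0], [[0, 0, 0], 14, 0], [[0, 0, 0], 20, 0], [[0, 0, 0], 26, 0], [[0, 0, 0], 31, 0], [[0, 0, 0], 34, 0], [[0, 0, 0], 34, 0]]'

```text
time_s: 20.0
eef_pos: [560.0, -24.2, 188.2]
ee_rot: [0.0, 0.797, 0.604, 0.001]
force: [2.5, 5.3, 4.8]
grip_width: 0.077
```

```bash
python3 - <<'E'
from h import *
s=ctrl.sense(); print(s['eef_pos'],s['force'],s['wrist_torque'],s['grip_width'],s['ee_rot'],2*np.degrees(np.arctan2(s['ee_rot'][2],s['ee_rot'][1]))-90)
look('s16','scene',(280,160,400,280),5)
E
```

```text
[559.95969847 -24.22139933 188.16882776] [2.54554891 5.28256026 4.75379777] [ 1.07869568 -0.38113463  0.04263973] 0.07698540832810169 [1.68918887e-04 7.96632362e-01 6.04463342e-01 9.59038056e-04] -15.619490295986935
```

View pics/s16.png

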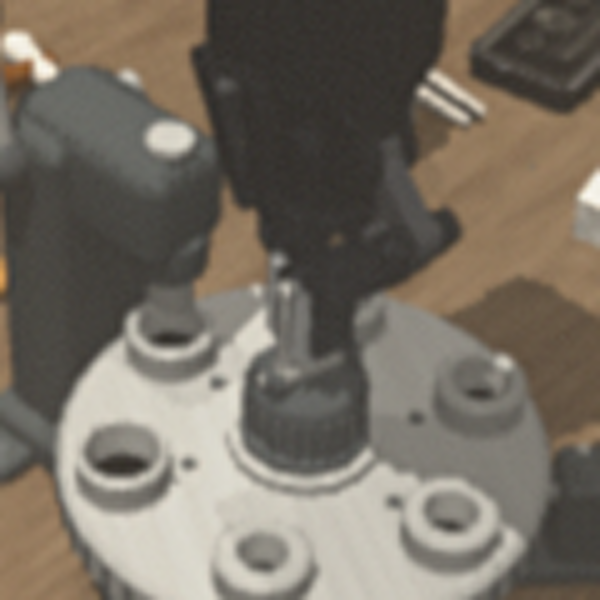

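move_arm --series '[[[0, 0, 0], 2, 0], [[0, 0, 0], 4, 0], [[0, 0, 0], 6, 0], [[0, 0, 0], 8, 0], [[0, 0, 0], 8, 0]]'

```text
time_s: 20.68
eef_pos: [560.0, -24.2, 188.2]
ee_rot: [0.0, 0.836, 0.548, 0.001]
force: [1.5, 6.1, 4.4]
grip_width: 0.078
```

```bash
python3 - <<'E'
from h import *
s=ctrl.sense(); print(s['eef_pos'],s['force'],s['wrist_torque'],s['grip_width'],2*np.degrees(np.arctan2(s['ee_rot'][2],s['ee_rot'][1]))-90)
E
```

```text
[560.00279834 -24.16747135 188.19482263] [1.50056698 6.12153337 4.44906512] [ 1.18210366 -0.46883295  1.06003731] 0.07754252685013308 -23.487017745349206
```

move_arm --series '[[[0, 0, 0], 1, 0], [[0, 0, 0], 3, 0], [[0, 0, 0], 5, 0], [[0, 0, 0], 5, 0]]' --force 110

```text
time_s: 21.18
eef_pos: [560.0, -24.1, 188.3]
ee_rot: [0.001, 0.859, 0.513, 0.001]
force: [2.3, 5.7, 6.3]
grip_width: 0.078
```

```bash
python3 - <<'E'
from h import *
s=ctrl.sense(); print(s['eef_pos'],s['force'],s['wrist_torque'],s['grip_width'],2*np.degrees(np.arctan2(s['ee_rot'][2],s['ee_rot'][1]))-90)
E
```

```text
[560.04983317 -24.08778187 188.34475373] [2.32384989 5.67243068 6.32724685] [ 1.20775761 -0.42185637  2.32470984] 0.07785515065800416 -28.31679271089142
```

move_arm --series '[[[0, 0, 0], -4, 0], [[0, 0, 0], -6, 0], [[0, 0, 0], -6, 0.2], [[0, 0, 0], -6, 0.4], [[0, 0, -15], -6, 0.45], [[0, 0, -40], -6, 0.45], [[0, 0, -75], -6, 0.45], [[0, 0, -100], -6, 0.45]]'

```text
time_s: 22.18
eef_pos: [559.6, -25.0, 290.2]
ee_rot: [0.001, 0.832, 0.555, 0.001]
force: [0.5, -0.0, 0.0]
grip_width: 0.45
```

```bash
python3 - <<'E'
from h import *
s=ctrl.sense(); print(s['eef_pos'],s['force'],s['wrist_torque'],s['grip_width'],s['ee_rot'])
E
```

```text
[559.63087581 -25.03124172 290.1924265 ] [ 0.52328824 -0.02688612  0.01652552] [ 0.02268631  0.01584476 -0.02303895] 0.4504290428588819 [9.15849593e-04 8.32077408e-01 5.54658378e-01 6.57174672e-04]
```

move_arm --series '[[[20, -35, 0], 0, 0.45], [[50, -80, 0], 0, 0.45], [[80, -130, 0], 0, 0.45], [[110, -180, 0], 0, 0.45], [[127, -215, 0], 0, 0.45], [[127, -215, 0], 0, 0.45]]'

```text
time_s: 22.92
eef_pos: [408.6, 176.3, 288.8]
ee_rot: [0.0, 0.831, 0.556, 0.001]
force: [0.7, -0.2, 0.5]
grip_width: 0.448
```

```bash
python3 - <<'E'
from h import *
s=ctrl.sense(); print(s['eef_pos'],s['force'])
look('s17','scene',None,1.2)
look('t17','top',(220,120,380,300),3.3)
E
```

```text
[408.63451395 176.33025832 288.76594613] [ 0.7144197  -0.23409792  0.4639065 ]
```

View pics/s17.png

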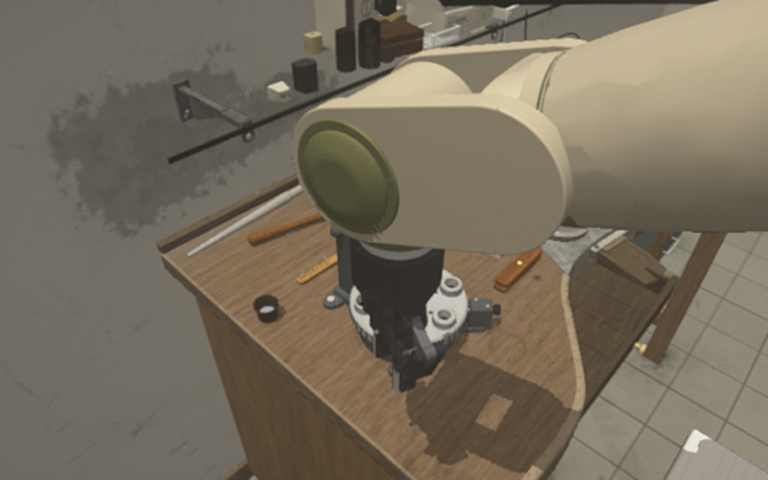

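View pics/t17.png

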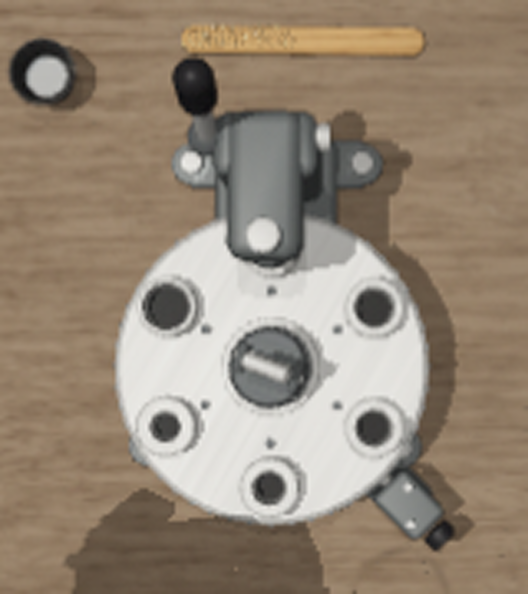

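```bash
python3 - <<'E'
from h import *
print(ctrl.finish_job()); print(ctrl.sense()['time_s'])
E
```

```text
the job is handed in; nothing more can be done
None
the job is handed in; nothing more can be done
```

The reducer is set to its next smaller die and the cap is screwed down hard. I handed the job in at about 23 s of the 67 s; the hand-in reports no verdict.

- **Wing and cap open:** I lifted the wing by its side edges, gripped its faces and unscrewed the cap to about 1.1 rad. The wheel did not move while it was still clamped.
- **Wheel:** I turned it by a collar to about 1.19 rad. I then brought it back until it stopped dead, and pressed there with about 18 N at the collar.
- **Cap closed:** I screwed it down until the turning moment rose from near zero to 1.06 and then 2.3 N m with no real further travel, which I took as the end stop. I eased off and let go.

**Last checks:**
- In the last top view the visible collars sit on the station grid at the same pixels as when pressed back. That is good to about 0.01 rad, against the 0.03 allowed.
- The wing stands at about −0.3 to −0.35 rad in that view.
- The tool was clear, with its force reading near zero.
- The brush, loupe and ring clamp looked unmoved. The jar was hidden in the last pictures; it was last seen standing while the wheel was being worked.

**What I could not confirm:**
- The two cameras disagreed by about 5 mm on the wheel's centre. I settled it by the forces felt when gripping the wing.
- The pawl's click and the clamp force could not be seen directly. I inferred them from the dead stops.

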